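# Magnetise the screwdriver tip

### The job

Magnetise the tip of the green screwdriver: take it out of its stand, dip its blade tip well down into the red pot of the magnetiser for about a second, then stand it back in the same stand and let go.

Things in the scene. Friction and masses are not known exactly. Their poses are not given: they have to be found in the camera images.
- driver_grip (a point): Middle of the handle of the green screwdriver (not the orange one), upright in its stand, blade down, leaning at most 5 degrees. Handle 16 mm square, 64 mm long (32 mm above and below this point); below it a shaft 5 mm thick, 130 mm long; about 60 g. y axis: from blade to handle end (up); x and z axes: normals of the handle's sides.
- driver_tip (a point): End of the blade of the green screwdriver, 163 mm from the middle of the handle along the tool; same axes as the handle point.
- pot_mouth (a point): Centre of the mouth, at rim height (60 mm above the bench), of the magnetiser's round open red pot: 56 mm outside, 48 mm inside, inner floor 42 mm below the rim. It sits on a grey block 80 x 70 x 14 mm that is fixed to the bench. z is up. The plain steel cup of similar size is not meant.
- green_stand_mouth (a point): Centre of the mouth, at rim height (98 mm above the bench), of the green screwdriver's stand, which is fixed: round dark foot 68 mm across, light metal tube on it. The flared mouth is 38 mm wide inside and narrows within 21 mm to a bore of 8 mm, whose floor, 86 mm below the rim, bears the blade tip. z is up. The orange driver's stand is alike.
Things that resemble listed ones, but are neither listed nor needed, are in the scene too. What is shaped like the part that bears pot_mouth but purple or turquoise is not meant.

How it is judged:
By the outcome, as a careful person would: the job done as asked, in the order asked, and still so for the second after the job is handed in, with the robot touching nothing.
It also fails if it takes over 56 s, if anything falls off the work surface, if the arm or the gripper's body presses on something with over 40 N, if the wrist force passes 120 N, or if a joint passes its speed limit or range.

### The arm

A 6-joint arm with a two-finger parallel gripper is mounted at the origin on a cart in front of the work surface, level with it; the furniture and walls round the work are solid. World frame = base frame: x ahead of the robot, y to its left, z up, the work surface at z = 0. Lengths are in m, angles in rad, forces in N, time in s.
With the tool pointing down it reaches from about 0.3 to 0.875 m from the base axis. Payload 6.4 kg.
Tool frame: the origin (TCP) lies at the centre of the arm's flange, where the gripper is bolted on; the fingertips stand 173 mm ahead of it and the grasp point (between the pads) lies 155 mm ahead of it (ctrl.pinch_z is the distance from the TCP to the grasp point, in m); z points along the fingers, y is the direction in which the jaws open and shut (so a half turn about z gives the same grasp; the last joint's range is limited). The gripper opens to 85 mm and grips with 20 to 120 N. Pads are 22 mm wide; open, the fingers measure 114 mm over their backs; the gripper's body (76 mm by 85 mm) begins 54 mm behind the grasp point. The pads swing forward as they close: fully open they stand 13 mm farther back than shut.
Start: joints at [-1.445, 0.181, 1.607, -0, 1.354, -0.206], TCP at [0.187, -0.544, 0.405] pointing down, gripper open.
Joint ranges: [-2.99, 2.99], [-0.89, 2.07], [0.3, 2.58], [-1.14, 4.28], [0, 2.63], [-3.12, 3.12]. Speed limits (rad/s): [2.57, 2.57, 3.01, 3.14, 3.14, 3.14].

### API

Orientations are given as a unit quaternion [w, x, y, z].
In Python, from bench import ctrl gives the robot as it stands.
- The arm moves only by the tool drive_tool, never from a script. Its argument "commands" is a list that holds one entry, the list of rows, each a list of 7 numbers: the shift along the tool's x, y, z in units of 50 mm (1.0 is 50 mm), then the turn, a rotation vector about the tool's x, y, z in units of 8 degrees (1.0 is 8 degrees), then the closure in counts, from 0 (fully open) to 255 (shut). A call has 1 to 10 rows; each row shifts and turns the commanded pose from where the row before left it, along the tool's axes as they then stand; what a row does not reach is not made up. A row lasts 1/10 s, in which the tool goes at most 50 mm and 8.59 degrees, less where a joint would pass 70% of its speed; a pose out of reach is approached as far as the arm can. A call is refused whole if a number of a shift passes 1 or a number of a turn 1, either way. A call with a gripper value outside its range is refused whole. The fingers move at their own pace and stop on an object; the grip force is fixed at half the most. Time passes only in rows, so rows that do not move let the fingers close. It gives the time, the measured TCP pose, the force and the opening at its end, in the units of the state.
- ctrl.get_obs(): the state, without advancing time (a new reading comes with each control period).
- ctrl.camera(name): name is "side" or "top"; returns a dict with "pixels" (384x512x3 uint8, red, green, blue), "depth" (384x512 float32, m along the optical axis (not along the pixel's ray), 0 where there is no reading), "intrinsics" (3x3 intrinsics, pixels), "k1" (the pictures are not rectified: a ray, as slopes to the right and down, at radius r is drawn at 1 + k1 r^2 times it, then the intrinsics apply), "R" (3x3) and "t" (3): a world point X has camera coordinates R X + t. Camera axes: x right, y down, z forward; pixel columns grow to the right and rows downward; lengths in m; the calibration is good to about 2 mm. A picture is of the moment at which its call begins.
- ctrl.hand_in(): hands the job in, once; it reports no verdict.
The state is a dict: "time_s": time; "q": joint angles; "dq": joint speeds; "joint_efforts": joint torques, N m; "eef_pos": TCP position; "eef_rot": TCP orientation; "wrist_force": force on the tool from outside, world axes, zero at the start; "torque": the same for the moment, N m; "opening": opening from 0.0 (shut) to 1.0 (fully open).
Only numpy, scipy, OpenCV 4.12 (cv2) and the standard library are available. Lean on these libraries where they do the work, as an engineer would, in place of code of your own. Each camera call takes 0.05 s, during which the arm holds its last target. There are 200 camera calls.

## Working session

There is one attempt and no reset: what is moved stays moved. The work goes in short steps, Python scripts to look and compute and a tool call to move; the robot and the scene stay as the last step left them, time stands still between calls to the robot, and variables do not carry over. Pictures are saved under pics/ and viewed, about 8 in all and at most 12, crops included, and the job is handed in when it is done.

Besides the shell and the picture viewer there is one more tool, called after "Emit:" by a JSON object that holds its "api" and its "payload". drive_tool: Moves the arm, as the interface text tells. Its arguments: {"type":"object","properties":{"commands":{"type":"array","items":{"type":"array","items":{"type":"array","items":{"type":"number"}}}}},"required":["commands"]}

```bash
ls; mkdir -p pics; cat > h.py <<'E'
import numpy as np, cv2
from bench import ctrl
def cam(n,save=None):
    c=ctrl.camera(n)
    if save: cv2.imwrite(f'pics/{save}.png',c['pixels'][:,:,::-1])
    return c
def rays(c,uv):
    uv=np.atleast_2d(uv).astype(float);K=c['intrinsics'];k=c['k1']
    d=np.c_[(uv[:,0]-K[0,2])/K[0,0],(uv[:,1]-K[1,2])/K[1,1]];s=d.copy()
    for _ in range(20): s=d/(1+k*(s**2).sum(1,keepdims=True))
    return np.c_[s,np.ones(len(s))]
def onplane(c,uv,z):
    r=rays(c,uv)@c['R'];o=-c['R'].T@c['t']
    return o+r*((z-o[2])/r[:,2])[:,None]
def withdepth(c,uv):
    uv=np.atleast_2d(uv);D=c['depth'][uv[:,1].astype(int),uv[:,0].astype(int)]
    return (rays(c,uv)*D[:,None]-c['t'])@c['R']
E
python3 - <<'E'
from h import *
a=cam('top','top0');b=cam('side','side0')
for c in(a,b):print(-c['R'].T@c['t'],c['R'][2],c['k1'],c['intrinsics'][0,0])
o=ctrl.get_obs();print(o['time_s'],o['eef_pos'],o['eef_rot'])
E
```

```text
pics
[0.15963743 0.03002804 1.65639289] [ 0.20086137  0.01140425 -0.97955329] -0.21592378158485795 493.5229292107848
[ 0.52479867 -0.64722325  0.71183672] [-0.05721104  0.74426401 -0.66543068] -0.1239239202221793 374.56648826680134
0.1 [ 0.18728921 -0.54340542  0.40388496] [-7.83242529e-04  9.86270819e-01  1.65134059e-01  3.38384490e-05]
```

View pics/top0.png

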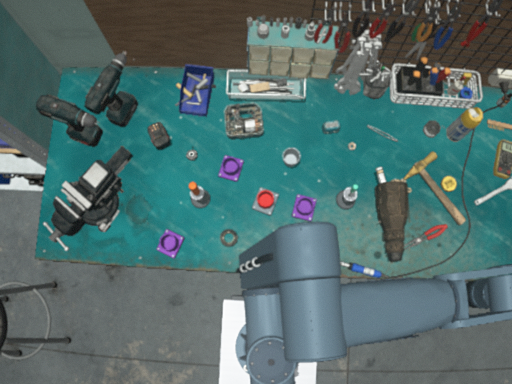

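View pics/side0.png

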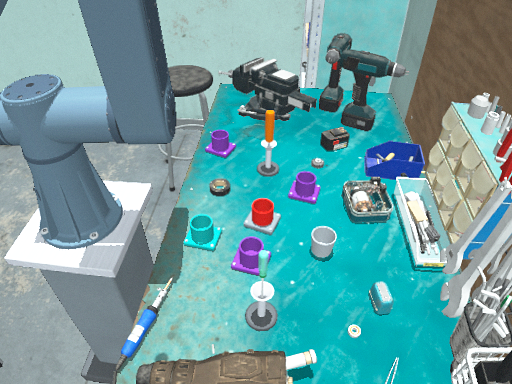

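Top view: the orange driver is at (195,190), the green one at (350,192) and the red pot at (265,200). The purple pots are at (231,168), (304,207) and (170,243), and the steel cup is at (291,157). Side view: the green driver is at (263,262), its stand foot at (262,317), the red pot at (262,212) and the turquoise pot at (202,232). The red pot on the grey block and the green-handled driver fit the description. I'll measure both and confirm in a crop.

```bash
python3 - <<'E'
from h import *
a=cam('top');b=cam('side')
t=cv2.resize(a['pixels'][150:250,240:390],None,fx=3,fy=3,interpolation=2)
s=cv2.resize(b['pixels'][190:340,190:340],None,fx=3,fy=3,interpolation=2)
im=np.zeros((450,910,3),np.uint8);im[:300,:450]=t;im[:,460:]=s
cv2.imwrite('pics/crop1.png',cv2.resize(im,None,fx=.87,fy=.87)[:,:,::-1])
for n,c,box in(('top',a,(150,250,240,390)),('side',b,(190,350,190,340))):
    h=cv2.cvtColor(c['pixels'],cv2.COLOR_RGB2HSV)
    m=((h[...,0]<8)|(h[...,0]>172))&(h[...,1]>150)&(h[...,2]>80)
    z=np.zeros_like(m);z[box[0]:box[1],box[2]:box[3]]=1;m&=z
    y,x=np.nonzero(m);P=withdepth(c,np.c_[x,y]);k=P[:,2]>.054;print(n,'red',x.mean(),y.mean(),k.sum(),(P[k].min(0)+P[k].max(0))/2,np.ptp(P[k],0),np.median(P[k],0))
    yy,xx=np.mgrid[box[0]:box[1],box[2]:box[3]];uv=np.c_[xx.ravel(),yy.ravel()]
    P=withdepth(c,uv)
    # cluster round driver
    f=onplane(c,[350,190] if n=='top' else [263,250],.16)[0];print(f)
    near=np.hypot(P[:,0]-f[0],P[:,1]-f[1])<.07
    for lo,hi in((.005,.02),(.09,.1),(.11,.13),(.13,.15),(.15,.17),(.17,.19),(.19,.22)):
        k=near&(P[:,2]>lo)&(P[:,2]<hi)
        if k.any():print(lo,k.sum(),P[k].mean(0).round(4),P[k].min(0).round(4),P[k].max(0).round(4),uv[k].mean(0).round(1),c['pixels'][uv[k][:,1],uv[k][:,0]].mean(0).round())
E
```

```text
top red 265.015 198.71 39 [0.48728244 0.03548494 0.06015648] [0.05173795 0.04709275 0.01202547] [0.47609412 0.04325341 0.06006508]
[ 0.50635278 -0.22912161  0.16      ]
0.005 269 [ 0.5022 -0.2285  0.0101] [ 0.4395 -0.2931  0.005 ] [ 0.5753 -0.1624  0.019 ] [342.2 200.7] [ 85. 111. 111.]
0.09 50 [ 0.505  -0.2384  0.0957] [ 0.4871 -0.2611  0.0903] [ 0.5287 -0.22    0.0999] [349.4 194.9] [187. 193. 195.]
0.11 1 [ 0.5072 -0.2373  0.1136] [ 0.5072 -0.2373  0.1136] [ 0.5072 -0.2373  0.1136] [350. 193.] [104. 112. 111.]
0.13 2 [ 0.5048 -0.2332  0.1462] [ 0.5034 -0.2349  0.1454] [ 0.5061 -0.2314  0.1471] [350.5 191.5] [102. 125. 117.]
0.15 6 [ 0.5027 -0.2358  0.1611] [ 0.5    -0.2445  0.1501] [ 0.5086 -0.2308  0.1689] [352.2 191.2] [106. 137. 127.]
0.17 10 [ 0.5039 -0.2327  0.1805] [ 0.4988 -0.2379  0.1713] [ 0.5128 -0.2293  0.1885] [352.3 189.4] [ 75. 122. 108.]
0.19 29 [ 0.5067 -0.2361  0.204 ] [ 0.4989 -0.2429  0.1909] [ 0.5163 -0.2297  0.2133] [354.8 186.9] [103. 193. 168.]
side red 262.062124248497 211.68537074148296 110 [ 0.49243325 -0.2933113   0.38300678] [0.06473084 0.7078239  0.657
[... 200 characters left out ...]
.09 190 [ 0.5051 -0.237   0.0952] [ 0.4846 -0.2624  0.09  ] [ 0.5256 -0.2191  0.0997] [261.7 289.2] [250. 252. 253.]
0.11 12 [ 0.5063 -0.2411  0.1197] [ 0.5053 -0.2426  0.11  ] [ 0.5076 -0.2398  0.1275] [262.4 283.7] [216. 223. 225.]
0.13 20 [ 0.5069 -0.2434  0.1446] [ 0.5013 -0.2458  0.1311] [ 0.5123 -0.2402  0.1499] [263. 277.] [ 96. 176. 146.]
0.15 47 [ 0.5064 -0.2445  0.1612] [ 0.4992 -0.2468  0.1509] [ 0.5135 -0.2397  0.1698] [262.8 271.9] [ 92. 201. 175.]
0.17 65 [ 0.5065 -0.2441  0.1803] [ 0.4987 -0.2478  0.1706] [ 0.5146 -0.2374  0.1894] [263.1 265.3] [101. 192. 182.]
0.19 110 [ 0.5063 -0.2413  0.2018] [ 0.4981 -0.2471  0.1903] [ 0.5143 -0.2306  0.2083] [263.4 256.3] [137. 224. 223.]
```

View pics/crop1.png

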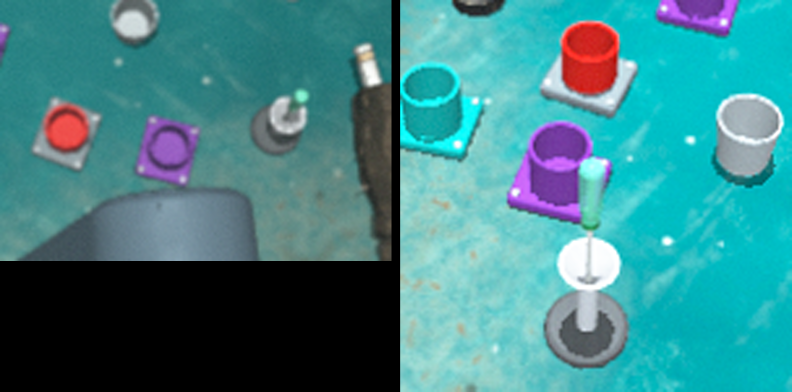

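The crop confirms the green driver and the red pot on its grey block. Next I'll measure the handle yaw and lean, the pot centre and the stand mouth more closely.

```bash
python3 - <<'E'
from h import *
b=cam('side');a=cam('top')
px=b['pixels'];h=cv2.cvtColor(px,cv2.COLOR_RGB2HSV)
# pot: red mask top: outline of outer rim -> use depth rim points
for n,c,box in(('side',b,(190,240,240,285)),('top',a,(180,220,245,285))):
    yy,xx=np.mgrid[box[0]:box[1],box[2]:box[3]];uv=np.c_[xx.ravel(),yy.ravel()]
    hh=cv2.cvtColor(c['pixels'],cv2.COLOR_RGB2HSV)[uv[:,1],uv[:,0]]
    P=withdepth(c,uv);k=((hh[:,0]<8)|(hh[:,0]>172))&(hh[:,1]>120)&(abs(P[:,2]-.06)<.004)
    (cx,cy),r=cv2.minEnclosingCircle(P[k,:2].astype(np.float32)*1000);print(n,'rim pts',k.sum(),cx,cy,r)
    m=np.zeros(c['depth'].shape,np.uint8);kr=((hh[:,0]<8)|(hh[:,0]>172))&(hh[:,1]>120);m[uv[kr,1],uv[kr,0]]=1
    P=onplane(c,uv[kr],.06)
    print('  mask on rim plane', P.min(0),P.max(0))
# stand mouth: white region in side
m=((h[...,1]<40)&(h[...,2]>225)).astype(np.uint8);m[:265]=0;m[303:]=0;m[:,:245]=0;m[:,280:]=0
m=cv2.morphologyEx(m,cv2.MORPH_CLOSE,np.ones((5,5)))
y,x=np.nonzero(m);P=withdepth(b,np.c_[x,y]);k=abs(P[:,2]-.098)<.006
(cx,cy),r=cv2.minEnclosingCircle(P[k,:2].astype(np.float32)*1000);print('mouth',k.sum(),cx,cy,r)
cs=max(cv2.findContours(m,0,1)[0],key=cv2.contourArea);e=cv2.fitEllipse(cs);print(e,onplane(b,e[0],.098))
yy,xx=np.mgrid[225:300,245:285];uv=np.c_[xx.ravel(),yy.ravel()];P=withdepth(b,uv)
near=np.hypot(P[:,0]-.506,P[:,1]+.24)<.03
for lo,hi in((.10,.13),(.145,.16),(.16,.175),(.175,.19),(.19,.202)):
    k=near&(P[:,2]>lo)&(P[:,2]<hi);Q=P[k]
    print(lo,k.sum(),np.median(Q,0),'yaw slope',np.polyfit(Q[:,0],Q[:,1],1)[0],'x',Q[:,0].min(),Q[:,0].max())
    if lo==.175:
        for bx in np.arange(.497,.517,.002):
            kk=abs(Q[:,0]-bx)<.001
            if kk.any():print('   ',round(bx,3),np.median(Q[kk,1]).round(4),kk.sum())
k=near&(P[:,2]>.202);Q=P[k];print('top',Q.mean(0),cv2.minAreaRect(Q[:,:2].astype(np.float32)*1000),k.sum(),Q[:,2].max())
for v in range(240,290,4):
    # handle/shaft edges per row by nearness
    r=near.reshape(75,40)[v-225]&(P[:,2].reshape(75,40)[v-225]>.1);x=np.nonzero(r)[0]
    if len(x):print(v,x.min()+245,x.max()+245,end='; ')
o=cv2.resize(px[235:310,235:295],None,fx=8,fy=8,interpolation=cv2.INTER_NEAREST);cv2.imwrite('pics/crop2.png',o[:,:,::-1])
E
```

```text
side rim pts 91 488.1241149902344 32.84476089477539 28.884000778198242
  mask on rim plane [ 0.45984223 -0.03504896  0.06      ] [0.51347048 0.06067892 0.06      ]
top rim pts 37 487.5722961425781 34.68070602416992 27.583438873291016
  mask on rim plane [0.45792031 0.00879219 0.06      ] [0.51564021 0.06185022 0.06      ]
mouth 172 506.1880187988281 -240.54454040527344 22.464324951171875
((261.8731689453125, 290.7807922363281), (19.59054183959961, 22.597726821899414), 92.32160949707031) [[ 0.50583057 -0.2425192   0.098     ]]
0.1 19 [ 0.50590513 -0.24093475  0.11562605] yaw slope -0.01083687692787041 x 0.5051789553136479 0.5077819543837355
0.145 32 [ 0.50606125 -0.24430735  0.15170804] yaw slope 0.0947588168529894 x 0.49930710623876856 0.5123325126854602
0.16 45 [ 0.50667139 -0.24532233  0.16805152] yaw slope 0.07186588778276473 x 0.4990741075728047 0.5135360027379573
0.175 50 [ 0.50633132 -0.2452956   0.18319979] yaw slope 0.055174749082091204 x 0.4986998022589136 0.5145671766255824
    0.499 -0.2412 5
    0.501 -0.2436 5
    0.503 -0.2462 5
    0.505 -0.2461 6
    0.507 -0.2456 7
    0.509 -0.2459 8
    0.511 -0.2453 6
    0.513 -0.2411 5
    0.515 -0.2383 3
0.19 43 [ 0.50596622 -0.24463268  0.19609503] yaw slope 0.09158268471475652 x 0.4985673769526155 0.5142954184157188
top [ 0.50619107 -0.2396798   0.20592823] ((506.1790466308594, -238.86264038085938), (14.649389266967773, 16.177902221679688), 60.96945571899414) 66 0.20835902078536284
252 260 267; 256 259 268; 260 259 268; 264 259 267; 268 259 267; 272 260 266; 276 260 266; 280 262 263; 284 262 263; 288 262 263;
```

View pics/crop2.png

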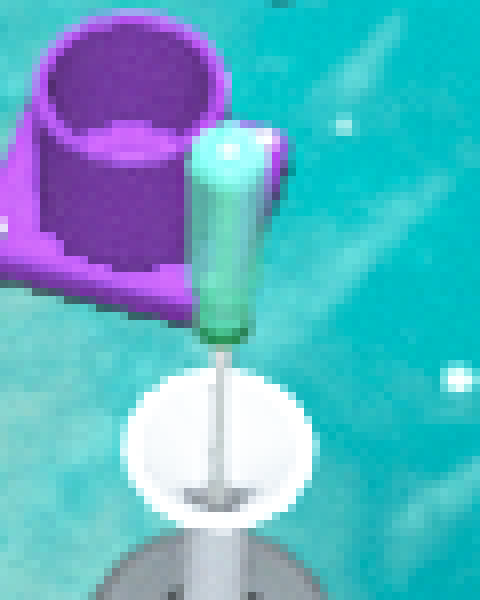

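Measurements:
- **Handle:** middle at about (0.506, -0.2385, 0.175), almost upright, yaw about 5°. The top reads 0.206–0.208, against 0.207 expected.
- **Stand mouth:** about (0.506, -0.2405).
- **Pot mouth:** about (0.488, 0.034), rim radius 28 mm as given.

I'm moving now.

Emit:
{"api": "drive_tool", "payload": {"commands": [[[0,0,-0.3,0,0,0.9,0],[0,0,-0.3,0,0,0.85,0],[0.6,-0.48,0,0,0,0,0],[0.6,-0.48,0,0,0,0,0],[0.6,-0.48,0,0,0,0,0],[0.6,-0.48,0,0,0,0,0],[0.6,-0.48,0,0,0,0,0],[0.6,-0.48,0,0,0,0,0],[0.6,-0.48,0,0,0,0,0],[0.6,-0.48,0,0,0,0,0]]]}}

```text
time_s: 1.3
eef_pos: [0.4106, -0.3301, 0.4348]
eef_rot: [0.0, 0.999, 0.044, 0.0]
wrist_force: [1.4, -0.5, -0.5]
opening: 1.002
```

```bash
cat > go.py <<'E'
import sys
from h import *
from scipy.spatial.transform import Rotation as Rn
o=ctrl.get_obs();R=Rn.from_quat(np.roll(o['eef_rot'],-1)).as_matrix()
T=np.array([float(v) for v in sys.argv[1:4]]);az=np.radians(float(sys.argv[4]))
D=np.array([[np.cos(az),np.sin(az),0],[np.sin(az),-np.cos(az),0],[0,0,-1]]).T.T
D=np.c_[[np.cos(az),np.sin(az),0],[np.sin(az),-np.cos(az),0],[0,0,-1]]
print('t',o['time_s'],'pos',o['eef_pos'].round(4),'open',o['opening'],'F',np.round(o['wrist_force'],1))
print('shift units',(R.T@(T-o['eef_pos'])/.05).round(3),'turn units',(np.degrees(Rn.from_matrix(R.T@D).as_rotvec())/8).round(3),'tool z',R[:,2].round(4))
E
python3 go.py .506 -.2385 .43 5
```

```text
t 1.3 pos [ 0.4106 -0.3301  0.4348] open 1.0015652922459728 F [ 1.4 -0.5 -0.5]
shift units [ 2.061 -1.659  0.096] turn units [ 0.002 -0.001  0.001] tool z [ 2.e-04 -2.e-04 -1.e+00]
```

Emit:
{"api": "drive_tool", "payload": {"commands": [[[0.5,-0.4,0,0,0,0,0],[0.5,-0.4,0,0,0,0,0],[0.5,-0.4,0,0,0,0,0],[0.2,-0.18,0,0,0,0,0],[0,0,0,0,0,0,0],[0,0,0,0,0,0,0]]]}}

```text
time_s: 1.9
eef_pos: [0.4879, -0.2556, 0.4345]
eef_rot: [0.0, 0.999, 0.044, -0.0]
wrist_force: [-0.9, -0.6, 0.7]
opening: 1.003
```

```bash
python3 go.py .506 -.2385 .33 5; python3 -c "
from h import *
c=cam('side');o=cv2.resize(c['pixels'][130:330,150:370],None,fx=3,fy=3,interpolation=2);cv2.imwrite('pics/a1.png',o[:,:,::-1])"
```

```text
t 1.9 pos [ 0.4879 -0.2556  0.4345] open 1.0027917765993433 F [-0.9 -0.6  0.7]
shift units [ 0.392 -0.31   2.091] turn units [0.002 0.005 0.004] tool z [-7.e-04 -3.e-04 -1.e+00]
```

View pics/a1.png

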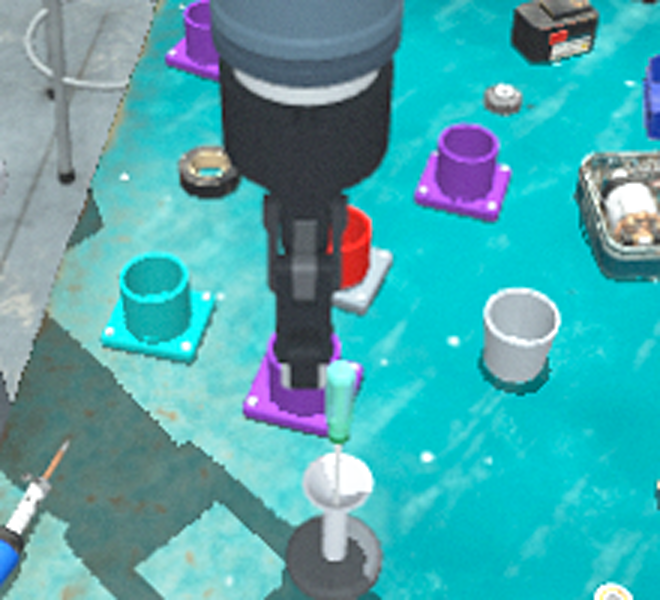

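The gripper is above and left of the green handle, still about 18 mm short in x and y, as the numbers say. I'll finish the lateral move and start down.

Emit:
{"api": "drive_tool", "payload": {"commands": [[[0.2,-0.155,0,0,0,0,0],[0.19,-0.155,0,0,0,0,0],[0,0,0,0,0,0,0],[0,0,0.2,0,0,0,0],[0,0,0.2,0,0,0,0],[0,0,0,0,0,0,0]]]}}

```text
time_s: 2.55
eef_pos: [0.5057, -0.2379, 0.4121]
eef_rot: [-0.001, 0.999, 0.044, -0.002]
wrist_force: [-0.1, -0.2, -0.0]
opening: 1.001
```

```bash
python3 go.py .506 -.2385 .33 5; python3 -c "
from h import *
c=cam('side');o=cv2.resize(c['pixels'][190:330,180:340],None,fx=4,fy=4,interpolation=2);cv2.imwrite('pics/a2.png',o[:,:,::-1])"
```

```text
t 2.55 pos [ 0.5057 -0.2379  0.4121] open 1.0005011487520823 F [-0.1 -0.2 -0. ]
shift units [0.01  0.018 1.641] turn units [-0.02   0.023 -0.   ] tool z [-0.0034  0.0024 -1.    ]
```

View pics/a2.png

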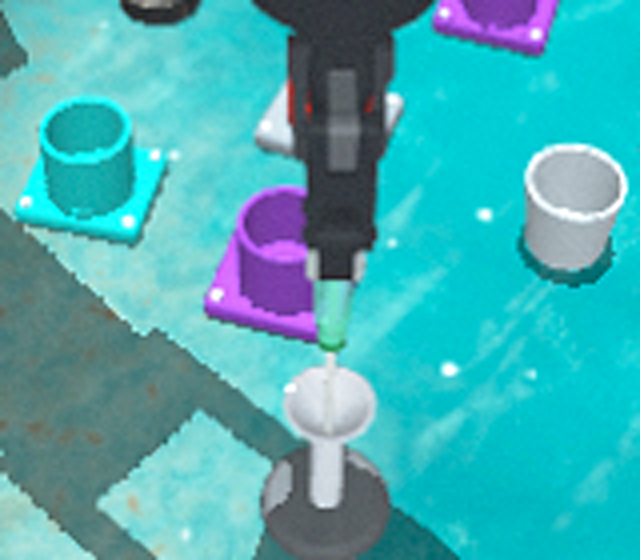

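The near finger is centred on the handle, at crop columns 337 and 332. I'll descend and close.

Emit:
{"api": "drive_tool", "payload": {"commands": [[[0,0,0.3,0,0,0,0],[0,0,0.3,0,0,0,0],[0,0,0.3,0,0,0,0],[0,0,0.3,0,0,0,0],[0,0,0.3,0,0,0,0],[0,0,0.1,0,0,0,0],[0,0,0,0,0,0,0],[0,0,0,0,0,0,0]]]}}

```text
time_s: 3.4
eef_pos: [0.5066, -0.2383, 0.3351]
eef_rot: [0.0, 0.999, 0.044, 0.0]
wrist_force: [0.7, 0.2, 0.3]
opening: 0.998
```

Emit:
{"api": "drive_tool", "payload": {"commands": [[[0,0,0,0,0,0,60],[0,0,0,0,0,0,120],[0,0,0,0,0,0,160],[0,0,0,0,0,0,190],[0,0,0,0,0,0,220],[0,0,0,0,0,0,255],[0,0,0,0,0,0,255],[0,0,0,0,0,0,255],[0,0,0,0,0,0,255],[0,0,0,0,0,0,255]]]}}

```text
time_s: 4.4
eef_pos: [0.5064, -0.2381, 0.3349]
eef_rot: [0.0, 0.999, 0.044, 0.0]
wrist_force: [-0.2, 0.6, 3.7]
opening: 0.179
```

```bash
python3 go.py .506 -.2385 .44 5
```

```text
t 4.4 pos [ 0.5064 -0.2381  0.3349] open 0.17879794445484642 F [-0.2  0.6  3.7]
shift units [-0.009  0.007 -2.101] turn units [ 0.001 -0.002  0.001] tool z [ 3.e-04 -1.e-04 -1.e+00]
```

The opening of about 15–16 mm shows a square grip on the handle. The return pose is (0.5064, -0.2381, 0.335). Now I'll lift.

Emit:
{"api": "drive_tool", "payload": {"commands": [[[0,0,-0.15,0,0,0,255],[0,0,-0.3,0,0,0,255],[0,0,-0.35,0,0,0,255],[0,0,-0.35,0,0,0,255],[0,0,-0.35,0,0,0,255],[0,0,-0.35,0,0,0,255],[0,0,-0.35,0,0,0,255],[0,0,-0.2,0,0,0,255],[0,0,0,0,0,0,255],[0,0,0,0,0,0,255]]]}}

```text
time_s: 5.4
eef_pos: [0.5062, -0.238, 0.4544]
eef_rot: [-0.0, 0.999, 0.044, -0.0]
wrist_force: [-0.1, 0.8, -1.6]
opening: 0.182
```

```bash
python3 go.py .488 .034 .45 5; python3 - <<'E'
from h import *
c=cam('side');o=cv2.resize(c['pixels'][130:330,150:350],None,fx=3,fy=3,interpolation=2);cv2.imwrite('pics/a3.png',o[:,:,::-1])
E
```

```text
t 5.4 pos [ 0.5062 -0.238   0.4544] open 0.18164128568691712 F [-0.1  0.8 -1.6]
shift units [ 0.113 -5.451  0.091] turn units [-0.002  0.003  0.001] tool z [-4.e-04  3.e-04 -1.e+00]
```

View pics/a3.png

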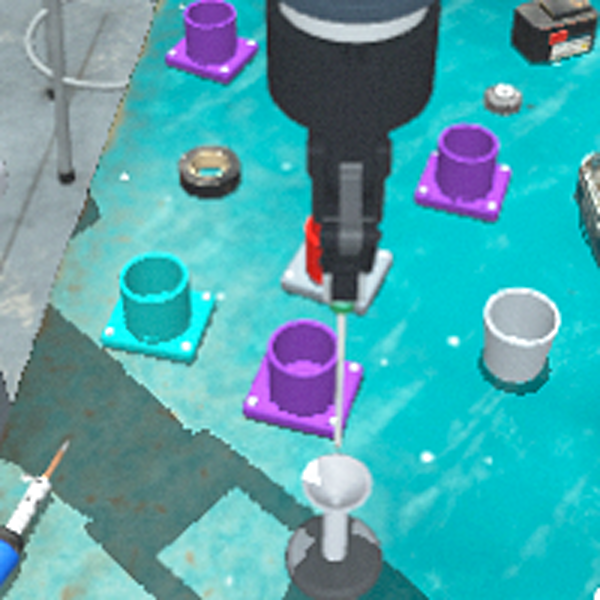

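The driver is out of its stand, with the blade tip at crop (339,452), about 130 mm up and hanging straight. Next is the carry to the pot.

Emit:
{"api": "drive_tool", "payload": {"commands": [[[0,-0.3,0,0,0,0,255],[0.02,-0.55,0,0,0,0,255],[0.02,-0.6,0,0,0,0,255],[0.02,-0.6,0,0,0,0,255],[0.02,-0.6,0,0,0,0,255],[0.02,-0.6,0,0,0,0,255],[0.01,-0.6,0,0,0,0,255],[0,-0.6,0,0,0,0,255],[0,-0.6,0,0,0,0,255],[0,-0.4,0,0,0,0,255]]]}}

```text
time_s: 6.45
eef_pos: [0.4869, 0.0364, 0.4539]
eef_rot: [-0.001, 0.999, 0.044, -0.001]
wrist_force: [0.5, 0.5, -0.6]
opening: 0.176
```

Emit:
{"api": "drive_tool", "payload": {"commands": [[[0,0,0,0,0,0,255],[0,0,0,0,0,0,255],[0,0,0,0,0,0,255]]]}}

```text
time_s: 6.75
eef_pos: [0.4879, 0.0335, 0.4544]
eef_rot: [0.0, 0.999, 0.044, -0.0]
wrist_force: [-0.0, 0.5, -0.5]
opening: 0.178
```

```bash
python3 go.py .488 .034 .351 5; python3 - <<'E'
from h import *
c=cam('side');o=cv2.resize(c['pixels'][130:260,190:340],None,fx=4,fy=4,interpolation=2);cv2.imwrite('pics/a4.png',o[:,:,::-1])
yy,xx=np.mgrid[130:240,235:300];uv=np.c_[xx.ravel(),yy.ravel()];P=withdepth(c,uv)
near=np.hypot(P[:,0]-.488,P[:,1]-.034)<.025
for z in np.arange(.12,.26,.01):
    k=near&(abs(P[:,2]-z)<.005)
    if k.any():print(z.round(3),k.sum(),np.median(P[k],0).round(4),uv[k].mean(0))
E
```

```text
t 6.75 pos [0.4879 0.0335 0.4544] open 0.17836894971056 F [-0.   0.5 -0.5]
shift units [ 0.004 -0.01   2.067] turn units [ 0.001  0.005 -0.001] tool z [-6.e-04 -2.e-04 -1.e+00]
0.14 6 [0.4876 0.0282 0.14  ] [263.5 182. ]
0.15 7 [0.4883 0.03   0.1516] [263.57142857 178.71428571]
0.16 5 [0.486  0.0292 0.1583] [263.4 175.8]
0.17 4 [0.488  0.0301 0.1685] [264.  172.5]
0.18 3 [0.4879 0.0284 0.1802] [264. 169.]
0.19 6 [0.4887 0.0289 0.19  ] [264.5 165.5]
0.2 7 [0.4876 0.0301 0.1983] [264.42857143 162.28571429]
0.21 9 [0.489  0.0306 0.21  ] [264.55555556 158.22222222]
0.22 6 [0.4869 0.0292 0.2212] [264.33333333 154.5       ]
0.23 8 [0.4887 0.0304 0.2292] [264.625 151.   ]
0.24 7 [0.4865 0.0293 0.2388] [264.42857143 147.28571429]
0.25 9 [0.488  0.0302 0.2502] [264.55555556 143.22222222]
0.26 10 [0.4871 0.0279 0.2636] [264.8 139.2]
```

View pics/a4.png

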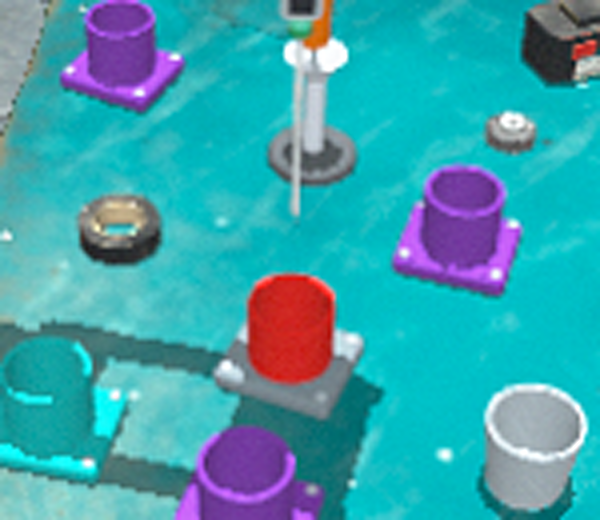

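The tip hangs at crop (296,213) over the red pot, with its mouth centre near (291,292). Depth puts the shaft vertical at about (0.488, 0.031), well inside the 24 mm inner radius. I'll dip 103 mm, which puts the tip at about z 0.028.

Emit:
{"api": "drive_tool", "payload": {"commands": [[[0,0,0.2,0,0,0,255],[0,0,0.3,0,0,0,255],[0,0,0.3,0,0,0,255],[0,0,0.3,0,0,0,255],[0,0,0.3,0,0,0,255],[0,0,0.3,0,0,0,255],[0,0,0.2,0,0,0,255],[0,0,0.16,0,0,0,255],[0,0,0,0,0,0,255],[0,0,0,0,0,0,255]]]}}

```text
time_s: 7.8
eef_pos: [0.4882, 0.0337, 0.3519]
eef_rot: [0.0, 0.999, 0.044, 0.0]
wrist_force: [0.3, -0.1, -0.0]
opening: 0.18
```

Emit:
{"api": "drive_tool", "payload": {"commands": [[[0,0,0,0,0,0,255],[0,0,0,0,0,0,255],[0,0,0,0,0,0,255],[0,0,0,0,0,0,255],[0,0,0,0,0,0,255],[0,0,0,0,0,0,255],[0,0,0,0,0,0,255],[0,0,0,0,0,0,255],[0,0,0,0,0,0,255],[0,0,0,0,0,0,255]]]}}

```text
time_s: 8.8
eef_pos: [0.488, 0.0338, 0.3517]
eef_rot: [-0.0, 0.999, 0.044, -0.0]
wrist_force: [-0.2, 0.2, -0.9]
opening: 0.175
```

```bash
python3 go.py .488 .034 .4544 5; python3 - <<'E'
from h import *
c=cam('side');o=cv2.resize(c['pixels'][150:260,200:330],None,fx=4,fy=4,interpolation=2);cv2.imwrite('pics/a5.png',o[:,:,::-1])
E
```

```text
t 8.8 pos [0.488  0.0338 0.3517] open 0.17507671475240916 F [-0.2  0.2 -0.9]
shift units [-0.    -0.003 -2.054] turn units [-0.     0.     0.001] tool z [-1.e-04  0.e+00 -1.e+00]
```

View pics/a5.png

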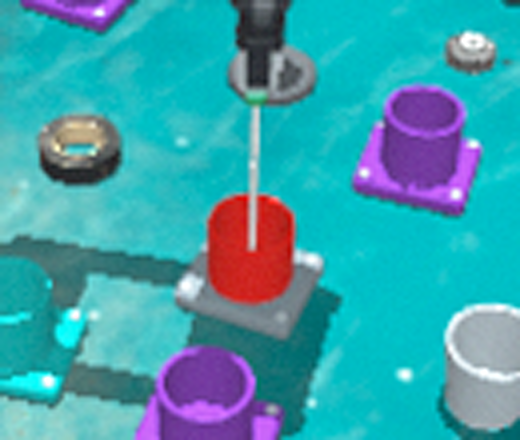

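The shaft enters the red mouth and is hidden by the near rim at crop (252,248), so the tip is down inside. The force is near zero. It has dwelt about 1.1 s, so I'll lift and carry it back.

Emit:
{"api": "drive_tool", "payload": {"commands": [[[0,0,-0.2,0,0,0,255],[0,0,-0.3,0,0,0,255],[0,0,-0.3,0,0,0,255],[0,0,-0.3,0,0,0,255],[0,0,-0.3,0,0,0,255],[0,0,-0.3,0,0,0,255],[0,0,-0.2,0,0,0,255],[0,0,-0.15,0,0,0,255],[0,0,0,0,0,0,255],[0,0,0,0,0,0,255]]]}}

```text
time_s: 9.85
eef_pos: [0.4879, 0.0338, 0.4538]
eef_rot: [-0.0, 0.999, 0.044, -0.0]
wrist_force: [-0.3, 0.2, -0.9]
opening: 0.177
```

Emit:
{"api": "drive_tool", "payload": {"commands": [[[0,0.3,0,0,0,0,255],[-0.02,0.55,0,0,0,0,255],[-0.02,0.6,0,0,0,0,255],[-0.02,0.6,0,0,0,0,255],[-0.02,0.6,0,0,0,0,255],[-0.02,0.6,0,0,0,0,255],[-0.01,0.6,0,0,0,0,255],[0,0.6,0,0,0,0,255],[0,0.6,0,0,0,0,255],[0,0.38,0,0,0,0,255]]]}}

```text
time_s: 10.85
eef_pos: [0.5061, -0.239, 0.453]
eef_rot: [-0.0, 0.999, 0.043, -0.001]
wrist_force: [0.0, 0.9, -0.6]
opening: 0.18
```

Emit:
{"api": "drive_tool", "payload": {"commands": [[[0,0,0,0,0,0,255],[0,0,0,0,0,0,255],[0,0,0,0,0,0,255]]]}}

```text
time_s: 11.15
eef_pos: [0.5063, -0.2361, 0.4539]
eef_rot: [-0.0, 0.999, 0.044, -0.0]
wrist_force: [-0.2, 0.4, -1.3]
opening: 0.178
```

```bash
python3 go.py .5063 -.2381 .335 5; python3 - <<'E'
from h import *
c=cam('side');o=cv2.resize(c['pixels'][200:330,190:340],None,fx=4,fy=4,interpolation=2);cv2.imwrite('pics/a6.png',o[:,:,::-1])
E
```

```text
t 11.15 pos [ 0.5063 -0.2361  0.4539] open 0.17800585579343386 F [-0.2  0.4 -1.3]
shift units [-2.000e-03  4.200e-02  2.377e+00] turn units [-0.007  0.003  0.008] tool z [-5.e-04  9.e-04 -1.e+00]
```

View pics/a6.png

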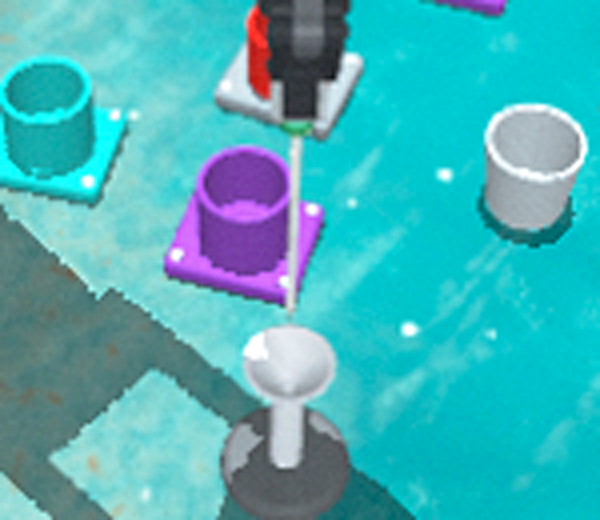

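The driver is above its own stand again, with the tip at crop (291,308) and the mouth centre near (289,365). I'll correct y by 2 mm and lower most of the way.

Emit:
{"api": "drive_tool", "payload": {"commands": [[[0,0.04,0,0,0,0,255],[0,0,0.2,0,0,0,255],[0,0,0.25,0,0,0,255],[0,0,0.25,0,0,0,255],[0,0,0.25,0,0,0,255],[0,0,0.25,0,0,0,255],[0,0,0.2,0,0,0,255],[0,0,0.1,0,0,0,255],[0,0,0,0,0,0,255],[0,0,0,0,0,0,255]]]}}

```text
time_s: 12.2
eef_pos: [0.5066, -0.2392, 0.3795]
eef_rot: [0.0, 0.999, 0.044, 0.0]
wrist_force: [0.4, 0.1, -1.1]
opening: 0.175
```

```bash
python3 go.py .5063 -.2381 .335 5
```

```text
t 12.2 pos [ 0.5066 -0.2392  0.3795] open 0.17520185168086552 F [ 0.4  0.1 -1.1]
shift units [-0.004 -0.023  0.891] turn units [ 0.002 -0.002  0.002] tool z [ 4.e-04 -3.e-04 -1.e+00]
```

Emit:
{"api": "drive_tool", "payload": {"commands": [[[0,-0.02,0.2,0,0,0,255],[0,0,0.2,0,0,0,255],[0,0,0.2,0,0,0,255],[0,0,0.16,0,0,0,255],[0,0,0.1,0,0,0,255],[0,0,0,0,0,0,255],[0,0,0,0,0,0,255]]]}}

```text
time_s: 12.9
eef_pos: [0.5063, -0.2382, 0.336]
eef_rot: [-0.0, 0.999, 0.044, -0.0]
wrist_force: [0.0, -1.0, -0.1]
opening: 0.177
```

```bash
python3 go.py .5063 -.2381 .335 5; python3 - <<'E'
from h import *
c=cam('side');o=cv2.resize(c['pixels'][200:330,190:340],None,fx=4,fy=4,interpolation=2);cv2.imwrite('pics/a7.png',o[:,:,::-1])
E
```

```text
t 12.9 pos [ 0.5063 -0.2382  0.336 ] open 0.17655351641893333 F [ 0.  -1.  -0.1]
shift units [-0.001 -0.001  0.021] turn units [-0.002  0.002  0.001] tool z [-3.e-04  2.e-04 -1.e+00]
```

View pics/a7.png

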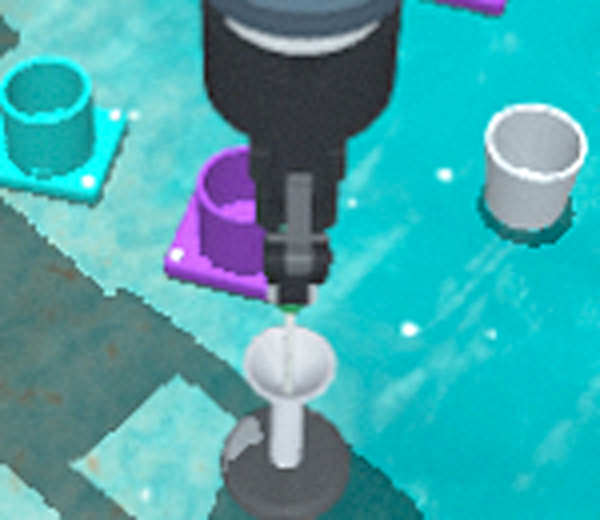

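The shaft goes into the mouth, and the height is within 1 mm of the pickup height. I'll release gently and back off straight up.

Emit:
{"api": "drive_tool", "payload": {"commands": [[[0,0,0,0,0,0,190],[0,0,0,0,0,0,150],[0,0,0,0,0,0,100],[0,0,0,0,0,0,50],[0,0,0,0,0,0,0],[0,0,0,0,0,0,0],[0,0,0,0,0,0,0],[0,0,0,0,0,0,0]]]}}

```text
time_s: 13.75
eef_pos: [0.5063, -0.2381, 0.3362]
eef_rot: [-0.0, 0.999, 0.044, -0.0]
wrist_force: [0.6, 0.2, 0.1]
opening: 1.0
```

Emit:
{"api": "drive_tool", "payload": {"commands": [[[0,0,-0.1,0,0,0,0],[0,0,-0.2,0,0,0,0],[0,0,-0.3,0,0,0,0],[0,0,-0.4,0,0,0,0],[0,0,-0.4,0,0,0,0],[0,0,-0.4,0,0,0,0],[0,0,-0.4,0,0,0,0],[0,0,-0.2,0,0,0,0],[0,0,0,0,0,0,0],[0,0,0,0,0,0,0]]]}}

```text
time_s: 14.75
eef_pos: [0.5062, -0.238, 0.456]
eef_rot: [-0.0, 0.999, 0.044, -0.0]
wrist_force: [-1.3, 0.4, -0.4]
opening: 0.999
```

```bash
python3 go.py .5063 -.2381 .335 5; python3 - <<'E'
from h import *
c=cam('side');o=cv2.resize(c['pixels'][200:330,190:340],None,fx=4,fy=4,interpolation=2);cv2.imwrite('pics/a8.png',o[:,:,::-1])
yy,xx=np.mgrid[225:300,245:285];uv=np.c_[xx.ravel(),yy.ravel()];P=withdepth(c,uv)
near=np.hypot(P[:,0]-.506,P[:,1]+.24)<.03
for lo,hi in((.10,.13),(.145,.16),(.16,.175),(.175,.19),(.19,.202),(.202,.215)):
    k=near&(P[:,2]>lo)&(P[:,2]<hi);Q=P[k];print(lo,k.sum(),np.median(Q,0).round(4),Q[:,2].max() if len(Q) else '')
E
```

```text
t 14.75 pos [ 0.5062 -0.238   0.456 ] open 0.9992089759885042 F [-1.3  0.4 -0.4]
shift units [2.00e-03 2.00e-03 2.42e+00] turn units [-0.001  0.     0.001] tool z [-1.e-04  1.e-04 -1.e+00]
0.1 19 [ 0.5042 -0.2431  0.1139] 0.1271091187323185
0.145 35 [ 0.5037 -0.2472  0.1504] 0.1599224288154656
0.16 50 [ 0.505  -0.2486  0.1684] 0.17473972888624895
0.175 47 [ 0.5031 -0.249   0.1823] 0.18989445215657605
0.19 43 [ 0.503  -0.249   0.1954] 0.20194023263769242
0.202 66 [ 0.5029 -0.2449  0.2067] 0.20935228410344142
```

View pics/a8.png

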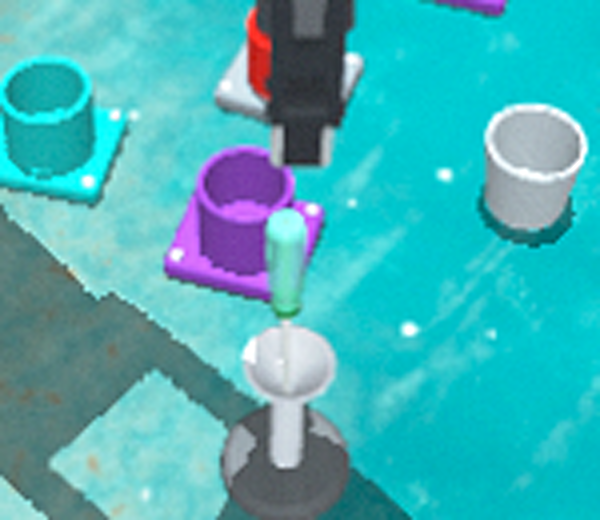

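The driver stands in its stand, handle top at crop (288,220) and z about 0.207, so it's seated. It leans only 1–2°, and the gripper is clear above it.

```bash
python3 -c "
from bench import ctrl
print(ctrl.hand_in())"
```

```text
the job is handed in; nothing more can be done
None
```

The green screwdriver's blade tip has been dipped in the red magnetiser pot. The screwdriver is back in its own stand, released, and the job is handed in. It took about 15 s of the 56 s allowed.

- **Dip:** the tip was lowered to about z 0.028, some 32 mm below the rim, and held there for about 1.1 s. The wrist force stayed near zero. The tip itself was hidden by the pot's rim, so its depth comes from the arm's measured height and not from the picture.
- **Return:** the final picture and depth check show the driver standing in its stand with the handle top at about z 0.207, the same height as before. It leans slightly more than before; the top moved about 5 mm, which is 1–2°.
- **Robot clear:** the gripper is fully open and about 75 mm clear above the handle. None of the checks failed or disagreed.

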